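# Finish the pinwheel layer of screw cartons

## Task

Take the three screw cartons off the sloping rack under the strip lamp and lay them flat on the plywood slab beside the carton already there, so that the four make a closed pinwheel layer: each carton's end meets the long side of the next, with gaps of only a few millimetres, all square to the slab and round a small square opening in the middle of the slab. The carton already lying on the slab shows how the pattern starts: leave it in its place. Set the cartons down rather than dropping them, do not bump the lamp, and leave the spray can, the screw jar and the mug standing where they are.

Things in the scene. Friction and masses are not known exactly. Their poses are not given: they have to be found in the camera images.
- slab: Fixed square plywood slab on battens, 190 x 190 mm, flat top 40 mm above the bench, at any yaw, left or right of the robot. Origin: centre of its underside, on the bench; z up. The finished layer is 160 x 160 mm, centred, with 4 mm gaps and a 48 x 48 mm opening in the middle, in which one finger can stand when a carton held across its width, 30 mm from its centre, is put down.
- slot_a (a point): Point on the slab's top face under the middle of this carton place, at (-30, -52) mm from the slab's centre in the slab's own x, y. A carton here lies with its 100 mm side along the slab's own x axis. Axes as the slab's. The first carton (carton_0) already lies here, to within 2 mm.
- slot_b (a point): Point on the slab's top face under the middle of this carton place, at (52, -30) mm from the slab's centre in the slab's own x, y. A carton here lies with its 100 mm side along the slab's own y axis. Axes as the slab's. Empty at the start.
- slot_c (a point): Point on the slab's top face under the middle of this carton place, at (30, 52) mm from the slab's centre in the slab's own x, y. A carton here lies with its 100 mm side along the slab's own x axis. Axes as the slab's. Empty at the start.
- slot_d (a point): Point on the slab's top face under the middle of this carton place, at (-52, 30) mm from the slab's centre in the slab's own x, y. A carton here lies with its 100 mm side along the slab's own y axis. Axes as the slab's. Empty at the start.
- carton_0: Loose brown cardboard carton, pale tape strip, 100 mm (own x) by 56 (own y) by 45 high (own z), 0.2 to 0.42 kg. Origin: centre of its 100 x 56 underside. Lies on the slab in slot_a at the start and stays there.
- carton_1: Loose brown cardboard carton, pale tape strip, 100 mm (own x) by 56 (own y) by 45 high (own z), 0.2 to 0.42 kg. Origin: centre of its 100 x 56 underside. Starts on the rack, right lane seen from the robot: underside on the 35 degree slope, own x up the slope, lower end against the lip, 30 mm or more free to the next carton. May go in any of slots b, c, d.
- carton_2: Loose brown cardboard carton, pale tape strip, 100 mm (own x) by 56 (own y) by 45 high (own z), 0.2 to 0.42 kg. Origin: centre of its 100 x 56 underside. Starts on the rack, middle lane seen from the robot: underside on the 35 degree slope, own x up the slope, lower end against the lip, 30 mm or more free to the next carton. May go in any of slots b, c, d.
- carton_3: Loose brown cardboard carton, pale tape strip, 100 mm (own x) by 56 (own y) by 45 high (own z), 0.2 to 0.42 kg. Origin: centre of its 100 x 56 underside. Starts on the rack, left lane seen from the robot: underside on the 35 degree slope, own x up the slope, lower end against the lip, 30 mm or more free to the next carton. May go in any of slots b, c, d.
- rack: Fixed aluminium sloping rack, 272 mm wide (own y). Origin: on the bench under its middle; z up. Its 142 mm board rises at 35 degrees towards own +x (away from the robot), from 30 to 110 mm height; a lip 12 mm proud runs along the lower edge. Cartons lie in lanes at own y = -94, 0, +94 mm (within 4), underside centres at own x = 6, z = 64 mm.
- lamp: Fixed grey strip lamp over the rack; origin and axes as the rack's. Bar: own x -5 to 29, y -125 to 125, z 233 to 253 mm. Two 10 mm rods stand behind at own x = 84, y = +-100 mm and run forward to the bar at up to 267 mm height. It bars the way straight down to the cartons; a tool tilted square to the slope passes in front of it.
- spray_can: Bystander: upright spray can, 52 mm diameter, 180 mm tall, between rack and slab. Origin: centre of its underside.
- screw_jar: Bystander: glass jar with a steel cap, 56 mm diameter, 75 mm tall, near the robot on the centre line. Origin: centre of its underside.
- mug: Bystander: white mug, 76 mm diameter, 90 mm tall, at the far side of the bench. Origin: centre of its underside.
Not all that is in view belongs to the job. Leave any purple look-alike of the carton_0 alone.

How it is judged:
By the outcome, as a careful person would: the job done as asked, in the order asked, and still so for the second after the job is handed in, with the robot touching nothing.
It also fails if it takes over 72 s, if anything falls off the work surface, if the arm or the gripper's body presses on something with over 40 N, if the wrist force passes 120 N, or if a joint passes its speed limit or range.

## Robot

A 7-joint arm with a two-finger parallel gripper is mounted at the origin on the work surface. World frame = base frame: x ahead of the robot, y to its left, z up, the work surface at z = 0. Lengths are in m, angles in rad, forces in N, time in s.
With the tool pointing down it reaches from about 0.425 to 0.875 m from the base axis. Payload 4.7 kg.
Tool frame: the origin (TCP) lies between the finger pads; the fingertips stand 19 mm ahead of it and the grasp point (between the pads) is the TCP (ctrl.tip_extent is the distance from the TCP to the fingertips, in m); z points along the fingers, y is the line along which they close (so a half turn about z gives the same grasp; the last joint's range is limited). The gripper opens to 87 mm and grips with 3 to 60 N. Pads are 19 mm wide; open, the fingers measure 117 mm over their backs; the gripper's body (75 mm by 190 mm) begins 51 mm behind the grasp point.
Start: joints at [0.014, 0.321, -0.07, 1.45, 0.023, 1.371, -0.057], TCP at [0.65, -0, 0.242] pointing down, gripper open.
Joint ranges: [-2.86, 2.86], [-0.3, 2.09], [-1.38, 1.24], [0.06, 2.45], [-1.56, 4.7], [0.09, 2.05], [-2.69, 2.69]. Speed limits (rad/s): [2.57, 2.57, 3.14, 3.14, 3.14, 3.14, 3.14].

## Interface

Orientations are given as a rotation vector (axis times angle).
In Python, from bench import ctrl gives the robot as it stands.
- The arm moves only by the shell command python3 -m crank 'ROWS' [OPENING] [FORCE]. ROWS is JSON, a list of rows, each an object of numbers: "tx", "ty", "tz": the shift along the tool's x, y, z in mm; "turn": the turn about the tool's z in units of 5 degrees (1.0 is 5 degrees). In form: [{"tx": .., "ty": .., "tz": .., "turn": ..}, ...]. A call has 1 to 5 rows; each row is the pose to reach, as a shift and turn from the pose commanded when the call began, along the tool's axes at that moment; what a row does not reach only later rows make up. A row lasts 1/8 s, in which the tool goes at most 62.5 mm and 10.7 degrees, less where a joint would pass 70% of its speed; a pose out of reach is approached as far as the arm can. A call with a gripper value outside its range is refused whole. OPENING is the finger opening in mm, from 0 to 87, set as the call begins (- or left out, the last holds). The fingers move at their own pace and stop on an object; FORCE is the grip in N (left out, the last holds). Time passes only in rows, so rows that repeat a pose let the fingers close. It gives the time, the measured TCP pose, the force, the opening and the grip force at its end, in the units of the state.
- ctrl.get_state(): the state, without advancing time (a new reading comes with each control period).
- ctrl.get_image(name): name is "scene" or "side" or "wrist"; returns (picture, depth): 420x560x3 uint8, red, green, blue; 420x560 float32, m along the optical axis (not along the pixel's ray), 0 where there is no reading.
- ctrl.camera_model(name): a dict with "intrinsics" (3x3 intrinsics, pixels), "origin" and "orientation" of the camera in the world. Camera axes: x right, y down, z forward; pixel columns grow to the right and rows downward; lengths in m; the calibration is good to about 2 mm. A picture is of the moment at which its call begins: read the wrist's pose just before it. camera_model takes no time and is no camera call; for the wrist camera it gives the pose at the moment of the call.
- ctrl.close_job(): hands the job in; it is judged then, once.
Trained networks look in the newest picture that a camera, given by its name, has taken for a name from the list of things; names that differ only in an ending like _2 or _b are one class to them, and where a whole thing is asked for, a point or a joint stands for the part that bears it (a point fixed in the world has none). Each returns a list of dicts, best first, with "confidence" (0 to 1); they miss things now and then, are a little off and sometimes report something else, mostly with a low value. They report only what shows in the picture. A call takes as long as a camera call. They do not tell look-alikes from the thing itself.
- ctrl.recognise(camera, query): "xyz" ([x, y, z] in m, in world coordinates, good to about 4 mm: the middle of the surface that is visible of it).
- ctrl.mark_of(camera, query): "xyz" ([x, y, z] in m, in world coordinates, good to about 4 mm: a listed point, or the origin of a listed thing).
The state is a dict: "time": time; "joint_positions": joint angles; "qd": joint speeds; "joint_torque": joint torques, N m; "position": TCP position; "tool_rot": TCP orientation; "ft_force": force on the tool from outside, world axes, zero at the start; "torque": the same for the moment, N m; "grip_width": opening from 0.0 (shut) to 1.0 (fully open); "grip_force": force on a finger pad.
Only numpy, scipy, OpenCV 4.12 (cv2) and the standard library are available. Lean on these libraries where they do the work, as an engineer would, in place of code of your own. Each camera call takes 0.05 s, during which the arm holds its last target. There are 200 camera calls.

## Working session

There is one attempt and no reset: what is moved stays moved. The work goes in short steps, Python scripts to look and compute and a shell command to move; the robot and the scene stay as the last step left them, time stands still between calls to the robot, and variables do not carry over. Pictures are saved under pics/ and viewed, at most 10 in all, crops included, and the job is handed in when it is done.

```bash
ls; mkdir -p pics; cat > h.py <<'E'
import numpy as np,cv2
from scipy.spatial.transform import Rotation as R
from bench import ctrl
def model(n):
    m=ctrl.camera_model(n);K=np.array(m["intrinsics"]);o=np.array(m["orientation"],float)
    Rm=o if o.shape==(3,3) else (R.from_rotvec(o).as_matrix() if o.size==3 else R.from_quat(o).as_matrix())
    return K,np.array(m["origin"]),Rm
def cloud(n,im=None):
    K,o,Rm=model(n); rgb,d=ctrl.get_image(n) if im is None else im
    v,u=np.mgrid[:d.shape[0],:d.shape[1]]
    p=np.stack([(u-K[0,2])/K[0,0]*d,(v-K[1,2])/K[1,1]*d,d],-1)@Rm.T+o
    p[d<=0]=np.nan
    return rgb,p
def save(n,rgb): cv2.imwrite("pics/"+n,rgb[:,:,::-1])
E
python3 - <<'E'
from h import *
print(ctrl.camera_model("scene")); print(ctrl.camera_model("side")["origin"],ctrl.tip_extent)
ims=[]
for n in("scene","side","wrist"):
    rgb,p=cloud(n); np.savez(f"{n}.npz",rgb=rgb,p=p); ims.append(rgb)
    if n!="wrist":
        for q in("slab","slot_b","carton_1","rack","lamp","spray_can","screw_jar","mug"):
            for f in("mark_of",):
                print(n,q,[(np.round(r["xyz"],3).tolist(),round(r["confidence"],2)) for r in getattr(ctrl,f)(n,q)])
save("a.png",ims[0]);save("b.png",ims[1])
E
```

```text
pics
{'intrinsics': array([[490.00123647,   0.        , 281.50826819],
       [  0.        , 490.00123647, 210.84525697],
       [  0.        ,   0.        ,   1.        ]]), 'origin': array([ 1.16370498, -0.25139801,  0.77411058]), 'orientation': array([-2.01992059, -1.4041841 ,  0.54331708])}
[ 0.24615382 -0.7756378   0.58531437] 0.019
scene slab [([0.529, -0.233, -0.001], 0.67)]
scene slot_b [([0.565, -0.183, 0.04], 0.85), ([0.481, -0.198, 0.04], 0.7)]
scene carton_1 [([0.327, -0.289, 0.003], 0.98), ([0.521, 0.339, 0.062], 0.96), ([0.508, 0.248, 0.062], 0.91), ([0.481, -0.197, 0.04], 0.82), ([0.481, -0.194, 0.04], 0.37)]
scene rack [([0.501, 0.24, 0.002], 0.94)]
scene lamp []
scene spray_can [([0.652, 0.01, 0.001], 0.75)]
scene screw_jar [([0.41, 0.001, 0.0], 0.88), ([0.522, 0.334, 0.064], 0.31)]
scene mug [([0.773, -0.015, -0.002], 0.64)]
side slab [([0.531, -0.234, -0.0], 0.8), ([0.504, 0.244, 0.062], 0.29)]
side slot_b [([0.578, -0.268, 0.04], 0.96), ([0.497, -0.279, 0.038], 0.77), ([0.569, -0.186, 0.037], 0.6)]
side carton_1 [([0.321, -0.282, -0.001], 0.96), ([0.484, -0.195, 0.037], 0.91), ([0.518, 0.335, 0.064], 0.76), ([0.506, 0.243, 0.063], 0.74), ([0.494, 0.148, 0.059], 0.65), ([0.494, -0.279, 0.042], 0.35)]
side rack [([0.507, 0.249, 0.001], 0.77)]
side lamp []
side spray_can [([0.651, 0.004, 0.0], 0.69), ([0.579, -0.268, 0.038], 0.48)]
side screw_jar [([0.408, 0.01, -0.001], 0.62), ([0.518, 0.336, 0.063], 0.55)]
side mug [([0.774, -0.018, 0.001], 0.6)]
```

```bash
python3 -m crank --help 2>&1 | head -20
```

```text
invalid input: not JSON, or not a number
```

View pics/a.png

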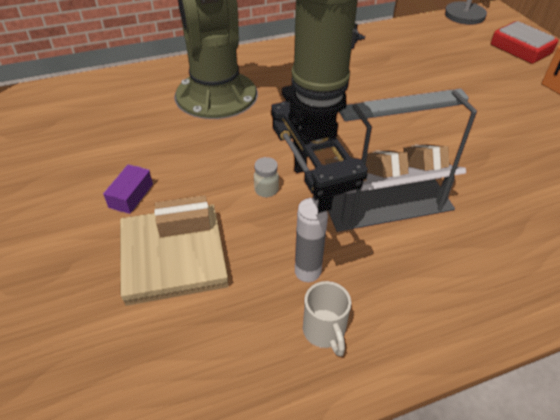

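View pics/b.png

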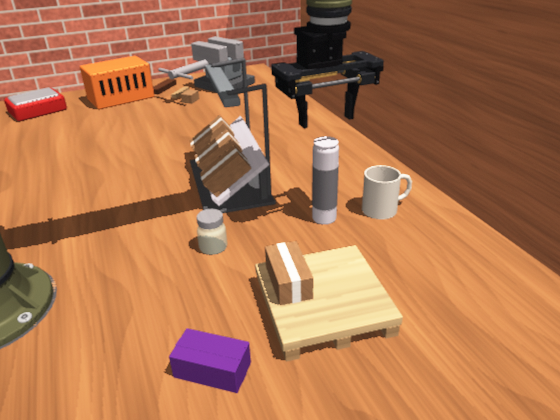

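```bash
python3 - <<'E'
from h import *
s=ctrl.get_state(); print(np.round(s["tool_rot"],3)); print(np.round(R.from_rotvec(s["tool_rot"]).as_matrix(),3).tolist())
K,o,Rm=model("wrist");print("wrist cam rel",np.round(R.from_rotvec(s["tool_rot"]).as_matrix().T@(o-s["position"]),3))
for n in("scene","side"):
    f=np.load(n+".npz");p=f["p"].reshape(-1,3);c=f["rgb"].reshape(-1,3).astype(int)
    near=(abs(p[:,0]-.53)<.14)&(abs(p[:,1]+.234)<.14)
    t=p[near&(p[:,2]>.03)&(p[:,2]<.05)]
    print(n,"top z",np.median(t[:,2]),len(t))
    r=cv2.minAreaRect((t[:,:2]*1000).astype(np.float32));print(" slab",r)
    t=p[near&(p[:,2]>.078)&(p[:,2]<.1)]
    r=cv2.minAreaRect((t[:,:2]*1000).astype(np.float32));print(" carton0",r,np.median(t[:,2]))
    # rack cartons: points in rack frame
    yaw=np.radians(-7.8);u=np.array([np.cos(yaw),np.sin(yaw),0]);v=np.array([-u[1],u[0],0]);O=np.array([.503,.243,0])
    q=np.stack([(p-O)@u,(p-O)@v,p[:,2]],-1)
    for l in(-.094,0,.094):
        # height above slope
        h=(q[:,2]-.064)*np.cos(.611)-(q[:,0]-.006)*np.sin(.611); a=(q[:,0]-.006)*np.cos(.611)+(q[:,2]-.064)*np.sin(.611)
        m=(abs(q[:,1]-l)<.045)&(abs(h-.045)<.012)&(abs(a)<.07)
        if m.sum()>20: print(" lane",l,m.sum(),"h",np.round(np.percentile(h[m],[10,50,90]),4),"y",np.round(np.percentile(q[m,1],[1,50,99]),4),"a",np.round(np.percentile(a[m],[1,99]),4))
E
```

```text
[2.221 2.221 0.   ]
[[-0.0, 1.0, 0.0], [1.0, 0.0, -0.0], [-0.0, 0.0, -1.0]]
wrist cam rel [ 0.077 -0.    -0.143]
scene top z 0.03924309644518148 6706
 slab ((532.2127685546875, -232.6943817138672), (190.5493621826172, 193.93270874023438), 82.28253936767578)
 carton0 ((486.4125671386719, -196.03335571289062), (100.48552703857422, 61.1838493347168), 81.78634643554688) 0.08424542153735404
 lane -0.094 72 h [0.0364 0.0408 0.0413] y [-0.118  -0.1105 -0.0635] a [-0.0468  0.0228]
 lane 0 319 h [0.0348 0.0411 0.0425] y [-0.0259 -0.0032  0.0293] a [-0.0472  0.0514]
 lane 0.094 354 h [0.0346 0.0414 0.0434] y [0.0662 0.0861 0.1225] a [-0.0495  0.0505]
side top z 0.03989853147253475 8256
 slab ((531.6448364257812, -232.13723754882812), (193.4156951904297, 190.76467895507812), 82.3945541381836)
 carton0 ((484.845947265625, -195.3288116455078), (104.25109100341797, 55.81081771850586), 81.32131958007812) 0.08494485619145736
 lane -0.094 682 h [0.0362 0.0411 0.0424] y [-0.1194 -0.0971 -0.0623] a [-0.0475  0.0509]
 lane 0 591 h [0.0359 0.042  0.0434] y [-0.0275 -0.0073  0.0307] a [-0.0494  0.0495]
 lane 0.094 514 h [0.0359 0.0429 0.0443] y [0.0646 0.0831 0.124 ] a [-0.0504  0.0481]
```

```bash
python3 - <<'E'
from h import *
yaw=np.radians(-7.8);u=np.array([np.cos(yaw),np.sin(yaw),0]);v=np.array([-u[1],u[0],0]);O=np.array([.504,.243,0])
for n in("scene","side"):
    f=np.load(n+".npz");p=f["p"].reshape(-1,3)
    q=np.stack([(p-O)@u,(p-O)@v,p[:,2]],-1)
    m=(q[:,2]>.238)&(q[:,2]<.257)&(abs(q[:,1])<.13)&(q[:,0]<.05)&(q[:,0]>-.03)
    t=q[m];print(n,m.sum(),np.round(np.percentile(t,[1,50,99],axis=0),4).tolist(),cv2.minAreaRect((t[:,:2]*1000).astype(np.float32)))
    # rack board / carton yaw via tops
    h=(q[:,2]-.064)*np.cos(.611)-(q[:,0]-.006)*np.sin(.611); a=(q[:,0]-.006)*np.cos(.611)+(q[:,2]-.064)*np.sin(.611)
    for l in(-.091,.0016,.0943):
        m=(abs(q[:,1]-l)<.04)&(abs(h-.043)<.006)&(abs(a)<.06)
        if m.sum()>150: print(l,cv2.minAreaRect(np.stack([a[m],q[m,1]],-1).astype(np.float32)*1000))
for nme,xy in(("can",(.652,.007)),("jar",(.41,.005)),("mug",(.773,-.016))):
    print(nme,xy)
E
```

```text
scene 1850 [[-0.0007, -0.1216, 0.2385], [0.0257, -0.0021, 0.2515], [0.0355, 0.122, 0.2552]] ((22.976348876953125, 2.437744140625), (52.45883560180664, 250.7288360595703), 0.5217563509941101)
0.0016 ((-0.7197685241699219, 1.639200210571289), (102.56376647949219, 56.40116882324219), 1.4439767599105835)
0.0943 ((-1.9814376831054688, 94.11947631835938), (104.7417221069336, 58.040531158447266), 0.9423987865447998)
side 738 [[-0.0036, -0.1232, 0.2392], [0.0123, -0.0364, 0.2526], [0.0422, 0.1161, 0.2565]] ((22.93363380432129, -0.26140594482421875), (53.46649169921875, 250.3555145263672), 0.11496055871248245)
-0.091 ((0.6018218994140625, -91.04127502441406), (100.16796875, 59.69761276245117), 0.6196298003196716)
0.0016 ((-1.5496978759765625, 2.8595638275146484), (100.98123168945312, 60.91549301147461), 1.3207244873046875)
0.0943 ((-2.242420196533203, 94.09934997558594), (100.83489990234375, 63.061744689941406), 3.0618784427642822)
can (0.652, 0.007)
jar (0.41, 0.005)
mug (0.773, -0.016)
```

```bash
cat > need.py <<'E'
import sys,numpy as np
from scipy.spatial.transform import Rotation as R
from bench import ctrl
x,y,z,yaw=map(float,sys.argv[1:5])   # mm, mm, mm, deg yaw of tool x
s=ctrl.get_state();M=R.from_rotvec(s["tool_rot"]).as_matrix()
d=M.T@(np.array([x,y,z])-np.array(s["position"])*1000)
cy=np.degrees(np.arctan2(M[1,0],M[0,0]))
print("t%.2f pos %s yaw %.1f tilt %.2f q7 %.2f F %s grip %.1f w %.1f"%(s["time"],np.round(np.array(s["position"])*1000,1),cy,np.degrees(np.arccos(-M[2,2])),s["joint_positions"][6],np.round(s["ft_force"],1),s["grip_force"],s["grip_width"]*87))
print("need tx %.1f ty %.1f tz %.1f turn %.2f"%(*d,-(((yaw-cy+180)%360)-180)/5))
E
python3 -m crank '[{"tz":-62},{"tz":-70,"tx":40,"ty":-50,"turn":-2},{"tz":-70,"tx":80,"ty":-100,"turn":-4},{"tz":-70,"tx":120,"ty":-150,"turn":-6},{"tz":-70,"tx":140,"ty":-190,"turn":-8}]' 70
python3 need.py 444.5 159 300 172.5
```

```text
t0.95 pos [650.   -0.  241.6] yaw 90.0 tilt 0.00 q7 -0.06 F [0.3 0.1 0.6] grip 0.0 w 87.0
need tx 159.0 ty -205.5 tz -58.4 turn -16.50$[0]: bad value
```

```bash

python3 -m crank '[{"tx":0,"ty":0,"tz":-62,"turn":0},{"tz":-70,"tx":40,"ty":-50,"turn":-2},{"tz":-70,"tx":80,"ty":-100,"turn":-4},{"tz":-70,"tx":120,"ty":-150,"turn":-6},{"tz":-70,"tx":140,"ty":-190,"turn":-8}]' 70
python3 need.py 444.5 159 300 172.5
```

```text
time: 1.58
position: [0.4579, 0.1423, 0.3119]
tool_rot: [1.315, 2.852, 0.001]
ft_force: [0.1, -0.1, -0.3]
grip_width: 0.805
grip_force: 0.0
t1.57 pos [457.9 142.3 311.9] yaw 130.5 tilt 0.05 q7 0.37 F [ 0.1 -0.1 -0.3] grip 0.0 w 70.1
need tx 21.4 ty 0.6 tz 11.9 turn -8.40
```

```bash

python3 -m crank '[{"tx":10,"ty":0,"tz":0,"turn":-2.1},{"tx":21.4,"ty":0.6,"tz":0,"turn":-4.2},{"tx":21.4,"ty":0.6,"tz":10,"turn":-6.3},{"tx":21.4,"ty":0.6,"tz":12,"turn":-8.4},{"tx":21.4,"ty":0.6,"tz":12,"turn":-8.4}]' 70
python3 need.py 444.5 159 72 172.5
python3 - <<'E'
from h import *
rgb,p=cloud("wrist");save("c.png",rgb);np.savez("w1.npz",rgb=rgb,p=p)
for q in ("carton_1","rack"): print([(np.round(r["xyz"],3).tolist(),round(r["confidence"],2)) for r in ctrl.mark_of("wrist",q)])
E
```

```text
time: 2.2
position: [0.4466, 0.1568, 0.2995]
tool_rot: [0.222, 3.134, -0.0]
ft_force: [-0.3, 0.9, -0.1]
grip_width: 0.803
grip_force: 0.0
t2.20 pos [446.6 156.8 299.5] yaw 171.9 tilt 0.01 q7 1.05 F [-0.3  0.9 -0.1] grip 0.0 w 69.8
need tx 2.4 ty 1.9 tz 227.5 turn -0.12
[([0.519, 0.336, 0.064], 0.78), ([0.487, -0.194, 0.042], 0.68), ([0.51, 0.246, 0.062], 0.63), ([0.499, 0.156, 0.061], 0.56)]
[([0.505, 0.246, -0.003], 0.86)]
```

View pics/c.png

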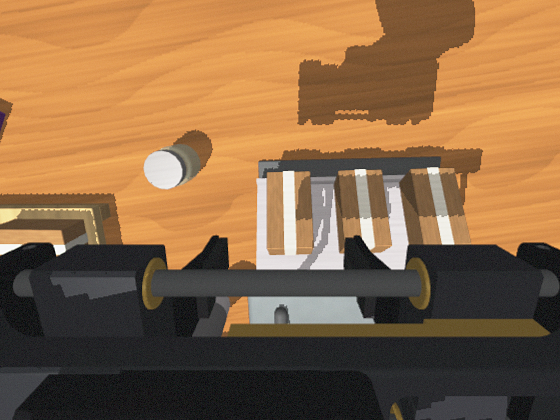

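```bash

python3 - <<'E'
from h import *
f=np.load("w1.npz");p=f["p"].reshape(-1,3)
yaw=np.radians(-7.5);u=np.array([np.cos(yaw),np.sin(yaw),0]);v=np.array([-u[1],u[0],0]);O=np.array([.504,.243,0])
q=np.stack([(p-O)@u,(p-O)@v,p[:,2]],-1)
h=(q[:,2]-.064)*np.cos(.611)-(q[:,0]-.006)*np.sin(.611); a=(q[:,0]-.006)*np.cos(.611)+(q[:,2]-.064)*np.sin(.611)
for l in(-.091,.0016,.0943):
    m=(abs(q[:,1]-l)<.042)&(abs(h-.043)<.008)&(abs(a)<.06)
    print(l,m.sum(),np.median(h[m]),cv2.minAreaRect(np.stack([a[m],q[m,1]],-1).astype(np.float32)*1000))
E
```

```text
-0.091 3554 0.043011682548665886 ((-2.2915611267089844, -87.91627502441406), (100.28520202636719, 56.09716033935547), 0.6630021929740906)
0.0016 3415 0.04372398560076144 ((-3.5931549072265625, 4.103322982788086), (100.70407104492188, 56.47084426879883), 0.4961259067058563)
0.0943 3722 0.04445505956122042 ((-5.176631927490234, 96.48158264160156), (100.00457000732422, 57.247623443603516), 0.7236605286598206)
```

```bash

python3 -m crank '[{"tx":3.4,"ty":3.6,"tz":0,"turn":-0.2},{"tx":3.4,"ty":3.6,"tz":50,"turn":-0.2},{"tx":3.4,"ty":3.6,"tz":100,"turn":-0.2},{"tx":3.4,"ty":3.6,"tz":140,"turn":-0.2},{"tx":3.4,"ty":3.6,"tz":170,"turn":-0.2}]' 70
python3 need.py 443.7 160.7 72 172.9
```

```text
time: 2.98
position: [0.443, 0.1608, 0.1278]
tool_rot: [-0.192, -3.134, 0.001]
ft_force: [-0.7, 0.3, -0.1]
grip_width: 0.804
grip_force: 0.0
t2.98 pos [443.  160.8 127.8] yaw 173.0 tilt 0.08 q7 1.03 F [-0.7  0.3 -0.1] grip 0.0 w 69.9
need tx -0.8 ty 0.0 tz 55.8 turn 0.02
```

```bash

python3 -m crank '[{"tx":-0.5,"ty":0,"tz":30,"turn":0},{"tx":-0.5,"ty":0,"tz":50,"turn":0},{"tx":-0.5,"ty":0,"tz":55.5,"turn":0},{"tx":-0.5,"ty":0,"tz":55.5,"turn":0}]' 70
python3 -m crank '[{"tx":0,"ty":0,"tz":0,"turn":0},{"tx":0,"ty":0,"tz":0,"turn":0},{"tx":0,"ty":0,"tz":0,"turn":0},{"tx":0,"ty":0,"tz":0,"turn":0}]' 40 55
python3 need.py 443.7 160.7 72 172.9
```

```text
time: 3.48
position: [0.4445, 0.161, 0.0744]
tool_rot: [0.192, 3.136, 0.0]
ft_force: [-0.1, 0.3, 0.3]
grip_width: 0.805
grip_force: 0.0
time: 3.98
position: [0.4449, 0.1608, 0.0749]
tool_rot: [0.192, 3.134, 0.0]
ft_force: [-0.9, -1.7, 6.1]
grip_width: 0.638
grip_force: 55.0
t3.98 pos [444.9 160.8  74.9] yaw 173.0 tilt 0.07 q7 1.02 F [-0.9 -1.7  6.1] grip 55.0 w 55.5
need tx 1.2 ty -0.2 tz 2.8 turn 0.02
```

```bash

python3 -m crank '[{"tx":0,"ty":0,"tz":-15,"turn":0},{"tx":0,"ty":0,"tz":-30,"turn":0},{"tx":20,"ty":0,"tz":-35,"turn":0},{"tx":40,"ty":0,"tz":-40,"turn":0},{"tx":40,"ty":0,"tz":-40,"turn":0}]' 40 55
python3 need.py 443.7 160.7 72 172.9
python3 - <<'E'
from h import *
rgb,p=cloud("side");save("d.png",cv2.resize(rgb[40:260,150:400],None,fx=2,fy=2))
E
```

```text
time: 4.6
position: [0.404, 0.166, 0.1149]
tool_rot: [0.19, 3.135, 0.0]
ft_force: [0.2, -0.3, -2.1]
grip_width: 0.639
grip_force: 55.0
t4.60 pos [404.  166.  114.9] yaw 173.1 tilt 0.06 q7 1.00 F [ 0.2 -0.3 -2.1] grip 55.0 w 55.6
need tx -40.0 ty -0.5 tz 43.0 turn 0.04
```

View pics/d.png

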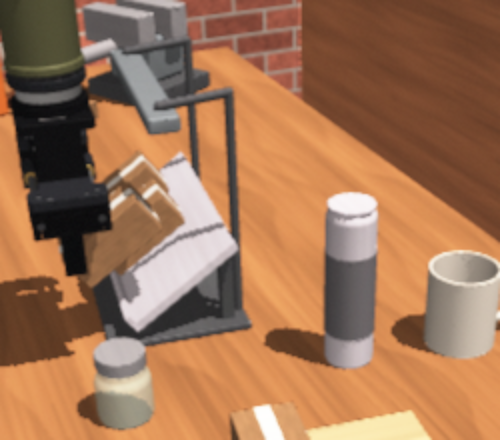

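```bash

python3 -m crank '[{"tx":0,"ty":-20,"tz":-15,"turn":0},{"tx":0,"ty":-60,"tz":-40,"turn":0},{"tx":-20,"ty":-110,"tz":-80,"turn":0},{"tx":-40,"ty":-160,"tz":-110,"turn":0},{"tx":-50,"ty":-215,"tz":-110,"turn":0}]' 40 55
python3 -m crank '[{"tx":-15,"ty":-50,"tz":0,"turn":0},{"tx":-30,"ty":-90,"tz":0,"turn":0},{"tx":-40,"ty":-120,"tz":0,"turn":0},{"tx":-40,"ty":-120,"tz":0,"turn":0}]' 40 55
python3 need.py 529 -179.7 180 172.3
python3 - <<'E'
from h import *
for n in("wrist","side","scene"):
    rgb,p=cloud(n);np.savez(n+"2.npz",rgb=rgb,p=p,pos=ctrl.get_state()["position"]);save(f"e_{n}.png",rgb)
E
```

```text
time: 5.28
position: [0.431, -0.056, 0.2273]
tool_rot: [0.191, 3.129, -0.0]
ft_force: [1.6, -0.5, -3.4]
grip_width: 0.642
grip_force: 55.0
time: 5.78
position: [0.4532, -0.1815, 0.2239]
tool_rot: [-0.201, -3.135, 0.002]
ft_force: [-0.9, 1.3, -2.2]
grip_width: 0.636
grip_force: 55.0
t5.78 pos [ 453.2 -181.5  223.9] yaw 172.7 tilt 0.09 q7 1.77 F [-0.9  1.3 -2.2] grip 55.0 w 55.3
need tx -75.0 ty 11.5 tz 43.9 turn 0.08
```

View pics/e_wrist.png

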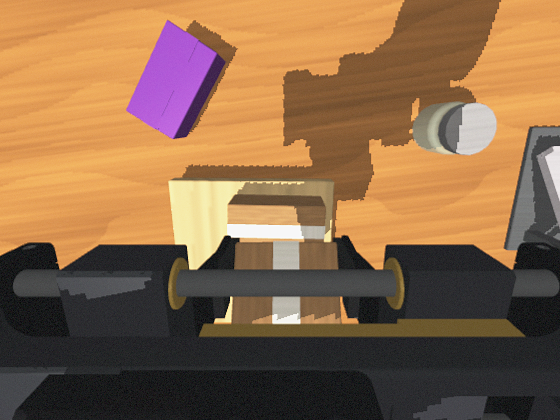

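```bash
cat > held.py <<'E'
import sys
from h import *
def held(sfx=""):
    s=ctrl.get_state();M=R.from_rotvec(s["tool_rot"]).as_matrix();pos=np.array(s["position"])
    for n in("side","wrist","scene"):
        rgb,p=cloud(n);np.savez(f"{n}{sfx}.npz",rgb=rgb,p=p)
        q=((p.reshape(-1,3)-pos)@M)*1000
        c=rgb.reshape(-1,3).astype(int)
        yield n,q,c
if __name__=="__main__":
    for n,q,c in held("3"):
        m=(abs(q[:,1])<26.5)&(q[:,0]<25)&(q[:,0]>-110)&(q[:,2]>-90)&(q[:,2]<60)&(c.max(1)>70)
        t=q[m]
        if len(t)<80: print(n,len(t));continue
        # side profile in tool x,z
        rect=cv2.minAreaRect(t[:,[0,2]].astype(np.float32)); print(n,len(t),rect, np.round(np.percentile(t,[1,99],axis=0)).tolist())
        m=(t[:,0]<-15)
        H=np.histogram(t[:,0],bins=np.arange(-110,30,10))
        for i in range(len(H[0])):
            k=(t[:,0]>=H[1][i])&(t[:,0]<H[1][i+1])
            if k.sum()>5: print("  x %d n %d ztop %.1f zbot %.1f"%(H[1][i]+5,k.sum(),np.percentile(t[k,2],3),np.percentile(t[k,2],97)))
E
python3 held.py
python3 - <<'E'
from h import *
f=np.load("wrist2.npz");p=f["p"].reshape(-1,3)
ex=np.array([-.134,-.991]);ey=np.array([.991,-.134]);c=np.array([.532,-.2325])
q=np.c_[(p[:,:2]-c)@ex,(p[:,:2]-c)@ey,p[:,2]]*1000
m=(abs(q[:,2]-40)<6)&(abs(q[:,0])<110)&(q[:,1]<0)&(q[:,1]>-110)
t=q[m];print("slab z",np.median(t[:,2]),np.round(np.percentile(t,[0.5,99.5],axis=0),1).tolist())
# edges along x for rows
k=abs(t[:,1]+60)<25; print("x range",np.round(np.percentile(t[k,0],[.5,99.5]),1))
m=(abs(q[:,2]-85)<5)&(q[:,0]>-90)&(q[:,0]<40)&(q[:,1]<-15)&(q[:,1]>-90);t=q[m]
print("carton0",np.median(t[:,2]),cv2.minAreaRect(t[:,:2].astype(np.float32)),np.round(np.percentile(t,[.5,99.5],axis=0),1).tolist())
E
```

```text
side 828 ((-21.239498138427734, -34.588592529296875), (99.99170684814453, 120.28594970703125), 34.90750503540039) [[-90.0, -26.0, -52.0], [12.0, 22.0, 35.0]]
  x -95 n 10 ztop -22.4 zbot -12.3
  x -85 n 61 ztop -36.0 zbot -6.6
  x -75 n 102 ztop -50.9 zbot -2.8
  x -65 n 206 ztop -51.4 zbot 3.2
  x -55 n 69 ztop -33.2 zbot 12.4
  x -45 n 74 ztop -14.8 zbot 19.2
  x -35 n 82 ztop -14.1 zbot 27.8
  x -25 n 88 ztop -13.4 zbot 32.7
  x -15 n 61 ztop -13.9 zbot 40.3
  x -5 n 14 ztop 25.5 zbot 34.2
  x 5 n 34 ztop -0.1 zbot 4.6
  x 15 n 23 ztop 3.4 zbot 6.8
wrist 7474 ((-0.14663124084472656, -32.979652404785156), (38.30381774902344, 103.0676498413086), 7.508237361907959) [[-21.0, -25.0, -81.0], [25.0, 26.0, 6.0]]
  x -25 n 213 ztop -18.8 zbot -16.4
  x -15 n 2589 ztop -18.1 zbot -10.7
  x -5 n 69 ztop -17.8 zbot -10.8
  x 5 n 1879 ztop -3.1 zbot 3.5
  x 15 n 747 ztop 2.4 zbot 6.2
scene 1276 ((-39.1335334777832, -43.39113998413086), (110.35595703125, 84.98800659179688), 6.509959697723389) [[-96.0, -26.0, -81.0], [2.0, 26.0, -4.0]]
  x -95 n 205 ztop -25.1 zbot -13.6
  x -85 n 350 ztop -37.8 zbot -21.2
  x -75 n 356 ztop -50.9 zbot -35.2
  x -65 n 31 ztop -50.6 zbot -45.0
  x -55 n 13 ztop -43.8 zbot -37.7
  x -45 n 12 ztop -37.1 zbot -31.0
  x -35 n 150 ztop -68.8 zbot -26.6
  x -25 n 123 ztop -81.7 zbot -19.5
  x -15 n 11 ztop -16.5 zbot -10.0
  x -5 n 10 ztop -9.5 zbot -2.9
  x 5 n 10 ztop -1.7 zbot 3.0
slab z 39.322671076825635 [[-95.3, -97.4, 34.7], [92.7, -2.3, 44.2]]
x range [-95.5  92.9]
carton0 84.47970708221754 ((-31.41036605834961, -61.3212776184082), (40.84750747680664, 100.53461456298828), 89.10555267333984) [[-80.9, -81.9, 81.0], [18.0, -41.8, 86.3]]
```

```bash

python3 -m crank '[{"tx":-40,"ty":5,"tz":20,"turn":0},{"tx":-65,"ty":10,"tz":50,"turn":0},{"tx":-80,"ty":12,"tz":90,"turn":0},{"tx":-80,"ty":12,"tz":120,"turn":0},{"tx":-80,"ty":12,"tz":120,"turn":0}]' 40 55
python3 need.py 534.2 -179.9 90 172.3
```

```text
time: 6.7
position: [0.532, -0.1743, 0.1015]
tool_rot: [-0.189, -3.13, -0.002]
ft_force: [-0.5, 0.4, -1.9]
grip_width: 0.638
grip_force: 55.0
t6.70 pos [ 532.  -174.3  101.5] yaw 173.1 tilt 0.34 q7 1.75 F [-0.5  0.4 -1.9] grip 55.0 w 55.5
need tx -2.9 ty -5.3 tz 11.5 turn 0.16
```

```bash

python3 -m crank '[{"tx":-2.9,"ty":-5.3,"tz":8,"turn":0.16},{"tx":-2.9,"ty":-5.3,"tz":11.5,"turn":0.16},{"tx":-2.9,"ty":-5.3,"tz":11.5,"turn":0.16}]' 40 55
python3 need.py 534.2 -179.9 84 172.3
python3 -m crank '[{"tx":0,"ty":0,"tz":2,"turn":0},{"tx":0,"ty":0,"tz":4,"turn":0},{"tx":0,"ty":0,"tz":4,"turn":0}]' 40 55
python3 need.py 534.2 -179.9 84 172.3
```

```text
time: 7.08
position: [0.5365, -0.1815, 0.0932]
tool_rot: [0.214, 3.133, -0.0]
ft_force: [-0.1, -0.0, -2.2]
grip_width: 0.639
grip_force: 55.0
t7.08 pos [ 536.5 -181.5   93.2] yaw 172.2 tilt 0.06 q7 1.75 F [-0.1 -0.  -2.2] grip 55.0 w 55.6
need tx 2.5 ty 1.3 tz 9.2 turn -0.02
time: 7.45
position: [0.5361, -0.1812, 0.0884]
tool_rot: [-0.213, -3.134, -0.0]
ft_force: [0.1, -0.5, -1.7]
grip_width: 0.64
grip_force: 55.0
t7.45 pos [ 536.1 -181.2   88.4] yaw 172.2 tilt 0.01 q7 1.75 F [ 0.1 -0.5 -1.7] grip 55.0 w 55.7
need tx 2.1 ty 1.0 tz 4.4 turn -0.02
```

```bash
cat > tq.py <<'E'
from h import *
def main():
    s=ctrl.get_state();M=R.from_rotvec(s["tool_rot"]).as_matrix();pos=np.array(s["position"])
    rgb,p=cloud("scene");q=((p.reshape(-1,3)-pos)@M)*1000
    m=(abs(q[:,1])<22)&(q[:,0]<-45)&(q[:,0]>-100)&(q[:,2]>-60)&(q[:,2]<43)
    t=q[m]
    print("t %.2f F %s T %s grip %.1f z %.1f | top: "%(s["time"],np.round(s["ft_force"],1),np.round(M.T@np.array(s["torque"]),3),s["grip_force"],pos[2]*1000),end="")
    for x in(-50,-60,-70,-80):
        k=abs(t[:,0]-x)<4
        print(x,"%.1f"%np.percentile(t[k,2],8) if k.sum()>4 else None,end="; ")
    print()
main()
E
python3 tq.py
python3 -m crank '[{"tx":0,"ty":0,"tz":2,"turn":0},{"tx":0,"ty":0,"tz":3,"turn":0}]' 40 20
python3 tq.py
python3 -m crank '[{"tx":0,"ty":0,"tz":0,"turn":0},{"tx":0,"ty":0,"tz":0,"turn":0}]' 40 12 >/dev/null
python3 tq.py
```

```text
t 7.45 F [ 0.1 -0.5 -1.7] T [-0.123  0.04  -0.046] grip 55.0 z 88.4 | top: -50 -39.4; -60 -46.6; -70 -50.9; -80 -42.9; 
time: 7.75
position: [0.5362, -0.1813, 0.0854]
tool_rot: [-0.214, -3.134, 0.0]
ft_force: [1.2, -0.2, -1.9]
grip_width: 0.64
grip_force: 20.0
t 7.75 F [ 1.2 -0.2 -1.9] T [-0.162  0.078 -0.02 ] grip 20.0 z 85.4 | top: -50 -39.8; -60 -46.4; -70 -51.5; -80 -42.8; 
t 8.05 F [-0.2 -0.7 -1.1] T [-0.105  0.064 -0.002] grip 12.0 z 85.6 | top: -50 -39.8; -60 -46.4; -70 -50.9; -80 -42.1;
```

Still holding at 12 N; step down further.

```bash

for f in 1; do :; done
python3 -m crank '[{"tx":0,"ty":0,"tz":0,"turn":0}]' 40 9 >/dev/null; python3 tq.py
python3 -m crank '[{"tx":0,"ty":0,"tz":0,"turn":0}]' 40 7 >/dev/null; python3 tq.py
python3 -m crank '[{"tx":0,"ty":0,"tz":0,"turn":0}]' 40 6 >/dev/null; python3 tq.py
```

```text
t 8.22 F [-0.2  0.8 -2.7] T [-0.104  0.092 -0.055] grip 9.0 z 85.6 | top: -50 -34.1; -60 -40.3; -70 -46.2; -80 -43.4; 
t 8.40 F [-1.3 -0.  -2.3] T [-0.14  -0.025 -0.013] grip 7.0 z 85.7 | top: -50 -13.7; -60 -16.3; -70 -18.5; -80 -21.2; 
t 8.57 F [-0.8  0.8 -0.1] T [-0.129  0.033 -0.007] grip 6.0 z 85.8 | top: -50 -0.9; -60 -0.8; -70 -0.5; -80 -0.0;
```

```bash
cat > lay.py <<'E'
from h import *
def run():
    ex=np.array([-.134,-.991]);ey=np.array([.991,-.134]);c=np.array([.5312,-.2319])
    for n in("scene","side","wrist"):
        rgb,p=cloud(n);p=p.reshape(-1,3)
        q=np.c_[(p[:,:2]-c)@ex,(p[:,:2]-c)@ey,p[:,2]]*1000
        t=q[(abs(q[:,2]-40)<6)&(abs(q[:,0])<110)&(abs(q[:,1])<110)]
        print(n,"slab",np.round(np.percentile(t[:,:2],[.3,99.7],axis=0),1).tolist())
        m=(abs(q[:,2]-85)<7)&(abs(q[:,0])<95)&(abs(q[:,1])<95);t=q[m]
        # rasterise 0.5mm, close, components
        im=np.zeros((400,400),np.uint8);ij=((t[:,:2]+100)*2).astype(int);im[ij[:,1],ij[:,0]]=255
        im=cv2.morphologyEx(im,cv2.MORPH_CLOSE,np.ones((7,7)))
        nl,L,st,_=cv2.connectedComponentsWithStats(im)
        for i in range(1,nl):
            if st[i,4]<1500: continue
            k=L[ij[:,1],ij[:,0]]==i
            print("  comp area",st[i,4]/4,"rect",np.round(np.ravel(np.hstack(cv2.minAreaRect(t[k][:,:2].astype(np.float32)))),1),"bb",np.round(np.percentile(t[k][:,:2],[.5,99.5],axis=0),1).tolist(),"z %.1f"%np.median(t[k][:,2]))
run()
E
python3 -m crank '[{"tx":0,"ty":0,"tz":0,"turn":0},{"tx":0,"ty":0,"tz":0,"turn":0},{"tx":0,"ty":0,"tz":-20,"turn":0},{"tx":0,"ty":0,"tz":-70,"turn":0},{"tx":0,"ty":0,"tz":-120,"turn":0}]' 66
python3 lay.py
```

```text
time: 9.25
position: [0.536, -0.1813, 0.2068]
tool_rot: [-0.214, -3.134, 0.0]
ft_force: [0.8, 0.3, -0.4]
grip_width: 0.758
grip_force: 0.0
scene slab [[-94.1, -92.9], [94.0, 97.0]]
  comp area 3288.75 rect [-29.9 -49.4  58.6  99.9  88.6] bb [[-79.1, -77.2], [19.6, -20.5]] z 84.3
  comp area 4788.0 rect [-51.2  40.3 102.6  56.   89.9] bb [[-78.9, -9.1], [-23.5, 90.6]] z 84.3
side slab [[-89.2, -94.3], [96.0, 94.5]]
  comp area 4837.25 rect [-30.3 -50.6  56.4 103.3  89.1] bb [[-80.0, -78.9], [20.8, -23.0]] z 84.9
  comp area 4154.75 rect [-5.050e+01  3.930e+01  5.820e+01  1.011e+02  1.000e-01] bb [[-78.1, -10.6], [-22.2, 88.7]] z 84.9
wrist slab [[-95.1, -96.0], [93.2, 91.9]]
  comp area 5528.5 rect [-30.8 -52.3  56.2 100.6  89.1] bb [[-80.3, -80.6], [18.3, -25.0]] z 84.5
  comp area 4677.75 rect [-52.3  30.   85.4  56.   89.6] bb [[-79.9, -12.4], [-24.8, 71.7]] z 84.5
```

```bash

python3 -m crank '[{"tx":-10,"ty":0,"tz":50,"turn":0},{"tx":-10,"ty":0,"tz":95,"turn":0},{"tx":-10,"ty":0,"tz":122,"turn":0},{"tx":-10,"ty":0,"tz":128,"turn":0}]' 66
python3 -m crank '[{"tx":0,"ty":0,"tz":0,"turn":0},{"tx":0,"ty":0,"tz":0,"turn":0}]' 40 15
python3 -m crank '[{"tx":3,"ty":0.3,"tz":0,"turn":0},{"tx":6,"ty":0.8,"tz":0,"turn":0},{"tx":8.5,"ty":1,"tz":0,"turn":0},{"tx":8.5,"ty":1,"tz":0,"turn":0}]' 40 15
python3 -m crank '[{"tx":0,"ty":0,"tz":0,"turn":0},{"tx":0,"ty":0,"tz":-10,"turn":0},{"tx":0,"ty":0,"tz":-60,"turn":0},{"tx":0,"ty":0,"tz":-120,"turn":0},{"tx":20,"ty":20,"tz":-170,"turn":0}]' 66
python3 lay.py
```

```text
time: 9.9
position: [0.5437, -0.182, 0.0743]
tool_rot: [-0.213, -3.128, -0.002]
ft_force: [-0.0, -0.3, -0.2]
grip_width: 0.756
grip_force: 0.0
time: 10.15
position: [0.547, -0.183, 0.0789]
tool_rot: [0.214, 3.132, -0.001]
ft_force: [-0.4, 0.7, -1.8]
grip_width: 0.645
grip_force: 15.0
time: 10.65
position: [0.5386, -0.1807, 0.0787]
tool_rot: [0.213, 3.132, -0.001]
ft_force: [-0.8, -0.4, 6.7]
grip_width: 0.64
grip_force: 15.0
time: 11.28
position: [0.5208, -0.1594, 0.25]
tool_rot: [0.218, 3.133, -0.002]
ft_force: [0.2, 0.9, 0.4]
grip_width: 0.757
grip_force: 0.0
scene slab [[-94.1, -92.5], [94.1, 97.0]]
  comp area 7927.75 rect [-30.    1.9 100.5 163.3   0.3] bb [[-79.7, -76.8], [19.0, 81.7]] z 84.3
side slab [[-88.5, -94.3], [96.0, 94.5]]
  comp area 9206.5 rect [-29.7   1.2 160.4 103.3  89.5] bb [[-79.4, -78.7], [20.4, 79.3]] z 84.9
wrist slab [[-95.1, -95.9], [93.3, 91.2]]
  comp area 10872.75 rect [-30.6  -3.  155.7 100.6  89.7] bb [[-80.4, -80.0], [18.0, 73.5]] z 84.5
```

```bash

python3 need.py 455.8 252.4 310 172.9
python3 -m crank '[{"tx":0,"ty":50,"tz":-35,"turn":0},{"tx":25,"ty":110,"tz":-60,"turn":0},{"tx":40,"ty":170,"tz":-60,"turn":0},{"tx":60,"ty":230,"tz":-60,"turn":0},{"tx":80,"ty":290,"tz":-60,"turn":0}]' 70
python3 need.py 455.8 252.4 300 172.9
```

```text
t11.43 pos [ 521.9 -157.3  251.3] yaw 172.3 tilt 0.35 q7 1.69 F [ 0.3 -0.1 -0.8] grip 0.0 w 66.1
need tx 120.1 ty 397.1 tz -59.4 turn -0.12
time: 12.05
position: [0.4812, 0.1341, 0.3061]
tool_rot: [-0.215, -3.132, 0.002]
ft_force: [0.3, 0.2, 0.2]
grip_width: 0.806
grip_force: 0.0
t12.05 pos [481.2 134.1 306.1] yaw 172.2 tilt 0.13 q7 1.11 F [0.3 0.2 0.2] grip 0.0 w 70.1
need tx 41.3 ty 113.7 tz 6.1 turn -0.15
```

```bash

python3 -m crank '[{"tx":25,"ty":40,"tz":0,"turn":-0.15},{"tx":41.3,"ty":90,"tz":0,"turn":-0.15},{"tx":41.3,"ty":113.7,"tz":0,"turn":-0.15},{"tx":41.3,"ty":113.7,"tz":0,"turn":-0.15},{"tx":41.3,"ty":113.7,"tz":0,"turn":-0.15}]' 70
python3 need.py 455.8 252.4 120 172.9
python3 - <<'E'
from h import *
rgb,p=cloud("wrist");p=p.reshape(-1,3)
yaw=np.radians(-7.5);u=np.array([np.cos(yaw),np.sin(yaw),0]);v=np.array([-u[1],u[0],0]);O=np.array([.504,.243,0])
q=np.stack([(p-O)@u,(p-O)@v,p[:,2]],-1)
h=(q[:,2]-.064)*np.cos(.611)-(q[:,0]-.006)*np.sin(.611); a=(q[:,0]-.006)*np.cos(.611)+(q[:,2]-.064)*np.sin(.611)
for l in(.0016,.0943):
    m=(abs(q[:,1]-l)<.042)&(abs(h-.043)<.008)&(abs(a)<.06)
    print(l,m.sum(),np.median(h[m]),cv2.minAreaRect(np.stack([a[m],q[m,1]],-1).astype(np.float32)*1000))
E
```

```text
time: 12.68
position: [0.457, 0.2494, 0.3064]
tool_rot: [-0.196, -3.134, 0.003]
ft_force: [0.4, -0.3, 0.7]
grip_width: 0.803
grip_force: 0.0
t12.68 pos [457.  249.4 306.4] yaw 172.8 tilt 0.14 q7 0.89 F [ 0.4 -0.3  0.7] grip 0.0 w 69.8
need tx 1.3 ty 3.2 tz 186.4 turn -0.01
0.0016 3427 0.04375181096940343 ((-3.5967178344726562, 4.098541259765625), (100.55012512207031, 55.98692321777344), 0.5564148426055908)
0.0943 3278 0.044517015740163236 ((-4.601894378662109, 96.57547760009766), (100.90948486328125, 56.094608306884766), 0.6039261817932129)
```

```bash

python3 -m crank '[{"tx":2,"ty":3.2,"tz":40,"turn":0},{"tx":2,"ty":3.2,"tz":90,"turn":0},{"tx":2,"ty":3.2,"tz":140,"turn":0},{"tx":2,"ty":3.2,"tz":180,"turn":0},{"tx":2,"ty":3.2,"tz":180,"turn":0}]' 70
python3 need.py 455.8 252.4 71 172.9
```

```text
time: 13.35
position: [0.4533, 0.2516, 0.1246]
tool_rot: [-0.196, -3.13, 0.007]
ft_force: [-0.3, -0.1, 0.5]
grip_width: 0.809
grip_force: 0.0
t13.35 pos [453.3 251.6 124.6] yaw 172.8 tilt 0.41 q7 0.85 F [-0.3 -0.1  0.5] grip 0.0 w 70.4
need tx -2.6 ty 1.3 tz 53.6 turn -0.01
```

```bash

python3 -m crank '[{"tx":-1.5,"ty":0.8,"tz":30,"turn":0},{"tx":-1.5,"ty":0.8,"tz":50,"turn":0},{"tx":-1.5,"ty":0.8,"tz":55,"turn":0},{"tx":-1.5,"ty":0.8,"tz":55,"turn":0}]' 70
python3 -m crank '[{"tx":0,"ty":0,"tz":0,"turn":0},{"tx":0,"ty":0,"tz":0,"turn":0},{"tx":0,"ty":0,"tz":0,"turn":0},{"tx":0,"ty":0,"tz":0,"turn":0}]' 40 55
python3 need.py 455.8 252.4 71 172.9
```

```text
time: 13.85
position: [0.4578, 0.2552, 0.074]
tool_rot: [0.194, 3.134, 0.001]
ft_force: [-0.2, 0.3, 1.0]
grip_width: 0.808
grip_force: 0.0
time: 14.35
position: [0.4574, 0.2539, 0.0735]
tool_rot: [0.194, 3.135, -0.003]
ft_force: [-0.6, -4.2, 6.1]
grip_width: 0.639
grip_force: 55.0
t14.35 pos [457.4 253.9  73.5] yaw 172.9 tilt 0.12 q7 0.83 F [-0.6 -4.2  6.1] grip 55.0 w 55.6
need tx 1.5 ty -1.7 tz 2.5 turn 0.01
```

```bash

python3 -m crank '[{"tx":0,"ty":0,"tz":-15,"turn":0},{"tx":0,"ty":0,"tz":-32,"turn":0},{"tx":25,"ty":0,"tz":-37,"turn":0},{"tx":52,"ty":0,"tz":-42,"turn":0},{"tx":55,"ty":-20,"tz":-60,"turn":0}]' 40 55
python3 -m crank '[{"tx":0,"ty":-30,"tz":-50,"turn":0},{"tx":0,"ty":-80,"tz":-90,"turn":0},{"tx":0,"ty":-140,"tz":-110,"turn":0},{"tx":0,"ty":-200,"tz":-110,"turn":0},{"tx":-10,"ty":-260,"tz":-110,"turn":0}]' 40 55
python3 need.py 583.6 -232 250 82.3
```

```text
time: 14.98
position: [0.3968, 0.2439, 0.1328]
tool_rot: [-0.185, -3.134, -0.001]
ft_force: [-0.1, 0.3, -3.3]
grip_width: 0.64
grip_force: 55.0
time: 15.6
position: [0.3773, -0.0184, 0.2441]
tool_rot: [0.191, 3.132, 0.002]
ft_force: [1.3, -1.0, -2.9]
grip_width: 0.642
grip_force: 55.0
t15.60 pos [377.3 -18.4 244.1] yaw 173.0 tilt 0.20 q7 1.41 F [ 1.3 -1.  -2.9] grip 55.0 w 55.9
need tx -230.8 ty -186.9 tz -5.4 turn 18.14
```

```bash

python3 -m crank '[{"tx":-40,"ty":-40,"tz":0,"turn":2},{"tx":-80,"ty":-80,"tz":0,"turn":4},{"tx":-110,"ty":-120,"tz":0,"turn":6},{"tx":-150,"ty":-150,"tz":0,"turn":8},{"tx":-180,"ty":-180,"tz":0,"turn":10}]' 40 55 >/dev/null
python3 need.py 583.6 -232 180 82.3
```

```text
t16.23 pos [ 535.8 -218.4  243.3] yaw 122.7 tilt 0.10 q7 0.95 F [-0.5  0.8 -3.2] grip 55.0 w 55.3
need tx -37.3 ty 32.7 tz 63.4 turn 8.08
```

```bash

python3 -m crank '[{"tx":-20,"ty":15,"tz":0,"turn":2.1},{"tx":-37.3,"ty":32.7,"tz":20,"turn":4.2},{"tx":-37.3,"ty":32.7,"tz":40,"turn":6.2},{"tx":-37.3,"ty":32.7,"tz":63,"turn":8.08},{"tx":-37.3,"ty":32.7,"tz":63,"turn":8.08}]' 40 55 >/dev/null
python3 need.py 583.6 -232 100 82.3
```

```text
t16.85 pos [ 581.1 -230.   178.1] yaw 82.7 tilt 0.23 q7 0.29 F [-0.7 -0.1 -3.2] grip 55.0 w 55.7
need tx -1.7 ty 3.0 tz 78.1 turn 0.08
```

```bash

python3 -m crank '[{"tx":-1.7,"ty":2,"tz":30,"turn":0.08},{"tx":-1.7,"ty":2,"tz":60,"turn":0.08},{"tx":-1.7,"ty":2,"tz":78,"turn":0.08},{"tx":-1.7,"ty":2,"tz":78,"turn":0.08},{"tx":-1.7,"ty":2,"tz":78,"turn":0.08}]' 40 55 >/dev/null
python3 need.py 583.6 -232 86 82.3; python3 tq.py
```

```text
t17.48 pos [ 584.8 -233.8  103.3] yaw 82.2 tilt 0.15 q7 0.30 F [ 0.3 -0.7 -1.9] grip 55.0 w 55.8
need tx 1.6 ty -1.5 tz 17.2 turn -0.02
t 17.48 F [ 0.3 -0.7 -1.9] T [ 0.009  0.084 -0.023] grip 55.0 z 103.3 | top: -50 -43.3; -60 -50.6; -70 -52.5; -80 -39.1;
```

```bash

python3 -m crank '[{"tx":1.6,"ty":-1.5,"tz":10,"turn":0},{"tx":1.6,"ty":-1.5,"tz":16,"turn":0},{"tx":1.6,"ty":-1.5,"tz":16,"turn":0}]' 40 20 >/dev/null; python3 tq.py
python3 -m crank '[{"tx":0,"ty":0,"tz":0,"turn":0}]' 40 13 >/dev/null; python3 tq.py
python3 -m crank '[{"tx":0,"ty":0,"tz":0,"turn":0}]' 40 10.5 >/dev/null; python3 tq.py
python3 -m crank '[{"tx":0,"ty":0,"tz":0,"turn":0}]' 40 9 >/dev/null; python3 tq.py
```

```text
t 17.90 F [-0.3 -1.1 -3. ] T [0.012 0.14  0.039] grip 20.0 z 84.7 | top: -50 -43.2; -60 -50.1; -70 -52.2; -80 -38.1; 
t 18.07 F [ 0.1  0.2 -2.4] T [0.018 0.175 0.039] grip 13.0 z 85.8 | top: -50 -40.8; -60 -47.2; -70 -50.9; -80 -38.5; 
t 18.25 F [-0.4 -1.2 -3.2] T [-0.038  0.116  0.026] grip 10.5 z 85.9 | top: -50 -29.8; -60 -34.5; -70 -39.0; -80 -39.6; 
t 18.43 F [ 0.   0.3 -1.4] T [ 0.13  -0.036  0.009] grip 9.0 z 85.8 | top: -50 -1.4; -60 -1.0; -70 -0.9; -80 -0.3;
```

```bash

python3 need.py 583.6 -232 86 82.3
python3 -m crank '[{"tx":0,"ty":0,"tz":0,"turn":0},{"tx":0,"ty":0,"tz":0,"turn":0},{"tx":0,"ty":0,"tz":-20,"turn":0},{"tx":0,"ty":0,"tz":-70,"turn":0},{"tx":0,"ty":0,"tz":-120,"turn":0}]' 66 >/dev/null
sed -i 's/np.ones((7,7))/np.ones((5,5))/' lay.py; python3 lay.py; python3 need.py 583.6 -232 86 82.3
```

```text
t18.48 pos [ 582.7 -231.9   85.9] yaw 82.1 tilt 0.04 q7 0.30 F [-0.2 -0.9 -1.6] grip 9.0 w 55.6
need tx 0.0 ty 0.9 tz -0.1 turn -0.03
scene slab [[-94.2, -91.8], [94.5, 97.1]]
  comp area 1443.0 rect [30.8 53.7 56.2 99.6 89.7] bb [[-18.5, 29.5], [79.8, 81.4]] z 84.2
  comp area 621.25 rect [-52.1  64.2  55.9  37.    0.7] bb [[-79.7, 48.5], [-24.7, 82.4]] z 84.1
side slab [[-90.7, -94.4], [96.0, 93.9]]
  comp area 586.25 rect [  3.7 -51.2  55.2  35.7  87.3] bb [[-13.2, -79.1], [21.6, -24.5]] z 84.7
  comp area 569.75 rect [-33.8  31.1  22.4 100.4   0.7] bb [[-43.4, -19.0], [-23.1, 80.3]] z 84.5
  comp area 1736.25 rect [36.4 51.3 56.7 91.5 89.4] bb [[-5.0, 23.4], [81.7, 78.6]] z 84.9
wrist slab [[-96.3, -94.5], [85.8, 93.4]]
  comp area 11042.5 rect [-31.3  -0.7 159.9 100.5  89.8] bb [[-81.5, -79.4], [17.0, 78.3]] z 84.5
  comp area 4603.75 rect [21.1 49.8 56.2 84.  89.8] bb [[-20.6, 22.1], [62.3, 77.4]] z 84.4
t19.25 pos [ 584.7 -232.8  211.1] yaw 82.1 tilt 0.52 q7 0.27 F [-0.5  0.6 -1. ] grip 0.0 w 65.9
need tx 0.8 ty -2.4 tz 125.1 turn -0.03
```

```bash

python3 -m crank '[{"tx":-10,"ty":0,"tz":50,"turn":0},{"tx":-10,"ty":0,"tz":95,"turn":0},{"tx":-10,"ty":0,"tz":122,"turn":0},{"tx":-10,"ty":0,"tz":127,"turn":0},{"tx":-10,"ty":0,"tz":127,"turn":0}]' 66 >/dev/null
python3 -m crank '[{"tx":0,"ty":0,"tz":0,"turn":0},{"tx":0,"ty":0,"tz":0,"turn":0},{"tx":0.6,"ty":0.6,"tz":0,"turn":0},{"tx":1.2,"ty":1.2,"tz":0,"turn":0},{"tx":1.2,"ty":1.2,"tz":0,"turn":0}]' 40 15
python3 -m crank '[{"tx":0,"ty":0,"tz":0,"turn":0},{"tx":0,"ty":0,"tz":-10,"turn":0},{"tx":0,"ty":0,"tz":-60,"turn":0},{"tx":0,"ty":0,"tz":-120,"turn":0},{"tx":0,"ty":0,"tz":-180,"turn":0}]' 66 >/dev/null
python3 lay.py; python3 need.py 467 346 310 172.9
```

```text
time: 20.5
position: [0.582, -0.2418, 0.0801]
tool_rot: [2.369, 2.063, -0.001]
ft_force: [-4.2, -0.6, 7.2]
grip_width: 0.645
grip_force: 15.0
scene slab [[-94.2, -93.4], [94.8, 97.3]]
  comp area 1737.0 rect [30.9 53.9 57.6 99.5 89.4] bb [[-18.4, 25.8], [80.4, 81.9]] z 84.2
  comp area 394.5 rect [-52.3  71.6  23.2  55.9  88.6] bb [[-79.8, 60.4], [-24.6, 83.2]] z 84.1
side slab [[-89.5, -94.4], [96.1, 93.8]]
  comp area 706.0 rect [  5.3 -51.7  55.4  31.6  89.8] bb [[-9.7, -79.1], [21.2, -24.3]] z 84.8
  comp area 436.25 rect [-30.4  29.4  96.7  17.8  88.1] bb [[-37.7, -18.8], [-23.0, 77.2]] z 84.3
  comp area 2143.5 rect [ 32.5  51.7  56.4 100.2  89.5] bb [[-14.7, 23.7], [82.0, 79.0]] z 84.9
wrist slab [[-95.4, -95.1], [92.2, 93.3]]
  comp area 5502.75 rect [-31.4 -52.3  56.5 100.3  89.1] bb [[-80.9, -79.8], [17.7, -23.9]] z 84.4
  comp area 5487.0 rect [-53.7  29.1 100.1  55.9  89.9] bb [[-81.7, -20.1], [-26.3, 78.6]] z 84.5
  comp area 5445.75 rect [ 29.2  50.2  56.1 100.2  89.5] bb [[-20.6, 22.7], [78.0, 77.9]] z 84.4
t21.27 pos [ 584.6 -241.4  263.8] yaw 82.2 tilt 0.53 q7 0.28 F [ 0.   0.4 -1.3] grip 0.0 w 66.4
need tx 565.8 ty -196.2 tz -48.7 turn -18.15
```

```bash

python3 -m crank '[{"tx":40,"ty":-30,"tz":-48,"turn":-2},{"tx":90,"ty":-60,"tz":-50,"turn":-4},{"tx":140,"ty":-90,"tz":-50,"turn":-6},{"tx":190,"ty":-120,"tz":-50,"turn":-8},{"tx":240,"ty":-150,"tz":-50,"turn":-10}]' 70 >/dev/null
python3 need.py 467.9 344.5 310 172.9
```

```text
t21.90 pos [465.2  19.6 307.5] yaw 132.5 tilt 0.07 q7 0.63 F [0.5 1.2 0.6] grip 0.0 w 70.3
need tx 237.7 ty 221.5 tz -2.5 turn -8.08
```

```bash

python3 -m crank '[{"tx":50,"ty":30,"tz":0,"turn":-2},{"tx":100,"ty":65,"tz":0,"turn":-4},{"tx":145,"ty":105,"tz":0,"turn":-6},{"tx":190,"ty":150,"tz":0,"turn":-8},{"tx":220,"ty":190,"tz":0,"turn":-8.08}]' 70 >/dev/null
python3 need.py 467.9 344.5 300 172.9
```

```text
t22.52 pos [458.5 311.1 307.5] yaw 172.8 tilt 0.09 q7 0.79 F [ 0.9 -0.7 -0.2] grip 0.0 w 69.8
need tx -5.1 ty 34.4 tz 7.5 turn -0.02
```

```bash

python3 -m crank '[{"tx":-5.1,"ty":34.4,"tz":0,"turn":0},{"tx":-5.1,"ty":34.4,"tz":50,"turn":0},{"tx":-5.1,"ty":34.4,"tz":110,"turn":0},{"tx":-5.1,"ty":34.4,"tz":160,"turn":0},{"tx":-5.1,"ty":34.4,"tz":185,"turn":0}]' 70 >/dev/null
python3 -m crank '[{"tx":0,"ty":0,"tz":0,"turn":0}]' >/dev/null
python3 need.py 467.9 344.5 73 172.9
```

```text
t23.27 pos [467.2 340.3 120.2] yaw 172.6 tilt 0.39 q7 0.72 F [ 0.9  0.5 -0.2] grip 0.0 w 69.6
need tx -0.4 ty 4.4 tz 47.2 turn -0.07
```

```bash

python3 -m crank '[{"tx":0,"ty":3,"tz":25,"turn":0},{"tx":0,"ty":3,"tz":42,"turn":0},{"tx":0,"ty":3,"tz":47,"turn":0},{"tx":0,"ty":3,"tz":47,"turn":0}]' 70 >/dev/null
python3 need.py 467.9 344.5 73 172.9
python3 -m crank '[{"tx":0,"ty":0,"tz":0,"turn":0},{"tx":0,"ty":0,"tz":0,"turn":0},{"tx":0,"ty":0,"tz":0,"turn":0},{"tx":0,"ty":0,"tz":0,"turn":0}]' 40 55
python3 need.py 467.9 344.5 73 172.9
```

```text
t23.77 pos [470.  344.7  76.9] yaw 172.5 tilt 0.01 q7 0.71 F [0.8 0.4 1.1] grip 0.0 w 70.0
need tx 2.0 ty -0.5 tz 3.9 turn -0.07
time: 24.28
position: [0.4702, 0.3445, 0.0773]
tool_rot: [0.204, 3.134, -0.0]
ft_force: [-1.1, -2.8, 6.3]
grip_width: 0.642
grip_force: 55.0
t24.27 pos [470.2 344.5  77.3] yaw 172.5 tilt 0.05 q7 0.71 F [-1.1 -2.8  6.3] grip 55.0 w 55.8
need tx 2.3 ty -0.3 tz 4.3 turn -0.07
```

```bash

python3 -m crank '[{"tx":0,"ty":0,"tz":-15,"turn":0},{"tx":0,"ty":0,"tz":-32,"turn":0},{"tx":25,"ty":0,"tz":-37,"turn":0},{"tx":52,"ty":0,"tz":-42,"turn":0},{"tx":60,"ty":-20,"tz":-60,"turn":0}]' 40 55
python3 -m crank '[{"tx":0,"ty":-30,"tz":-50,"turn":0},{"tx":0,"ty":-80,"tz":-90,"turn":0},{"tx":0,"ty":-140,"tz":-110,"turn":0},{"tx":0,"ty":-200,"tz":-110,"turn":0},{"tx":0,"ty":-260,"tz":-110,"turn":0}]' 40 55 >/dev/null
python3 need.py 531.1 -284.7 250 -7.7
```

```text
time: 24.9
position: [0.4048, 0.3345, 0.1369]
tool_rot: [-0.197, -3.133, -0.001]
ft_force: [0.0, 0.5, -1.6]
grip_width: 0.638
grip_force: 54.9
t25.52 pos [373.8  73.2 248.1] yaw 172.6 tilt 0.19 q7 1.17 F [ 0.6 -0.1 -1.6] grip 54.9 w 55.3
need tx -202.3 ty -334.6 tz -1.9 turn -35.95
```

```bash

python3 -m crank '[{"tx":-50,"ty":-20,"tz":0,"turn":2.1},{"tx":-90,"ty":-60,"tz":0,"turn":4.2},{"tx":-120,"ty":-100,"tz":0,"turn":6.2},{"tx":-140,"ty":-140,"tz":0,"turn":8},{"tx":-160,"ty":-190,"tz":0,"turn":10}]' 40 55 >/dev/null
python3 -m crank '[{"tx":0,"ty":0,"tz":0,"turn":2.1},{"tx":0,"ty":0,"tz":0,"turn":4.2},{"tx":0,"ty":0,"tz":0,"turn":6.2},{"tx":0,"ty":0,"tz":0,"turn":8},{"tx":0,"ty":0,"tz":0,"turn":10}]' 40 55 >/dev/null
python3 need.py 531.1 -284.7 250 -7.7
```

```text
t26.77 pos [ 508.2 -133.8  247.6] yaw 72.3 tilt 0.09 q7 -0.09 F [-0.2  0.  -2.5] grip 54.9 w 55.3
need tx -136.7 ty 67.8 tz -2.5 turn 15.99
```

```bash

python3 -m crank '[{"tx":-40,"ty":20,"tz":0,"turn":2},{"tx":-80,"ty":40,"tz":0,"turn":4},{"tx":-120,"ty":60,"tz":0,"turn":6},{"tx":-136.7,"ty":67.8,"tz":0,"turn":8},{"tx":-136.7,"ty":67.8,"tz":0,"turn":10}]' 40 55 >/dev/null
python3 -m crank '[{"tx":0,"ty":0,"tz":0,"turn":2},{"tx":0,"ty":0,"tz":0,"turn":4},{"tx":0,"ty":0,"tz":0,"turn":5.99},{"tx":0,"ty":0,"tz":40,"turn":5.99},{"tx":0,"ty":0,"tz":70,"turn":5.99}]' 40 55 >/dev/null
python3 need.py 531.1 -284.7 110 -7.7
```

```text
t28.02 pos [ 532.2 -284.3  176.4] yaw -7.3 tilt 0.09 q7 -1.14 F [-0.4 -0.7 -2.8] grip 54.9 w 55.6
need tx -1.1 ty 0.6 tz 66.4 turn 0.07
```

```bash

python3 -m crank '[{"tx":-3,"ty":0.5,"tz":30,"turn":0.07},{"tx":-3,"ty":0.5,"tz":60,"turn":0.07},{"tx":-3,"ty":0.5,"tz":66,"turn":0.07},{"tx":-3,"ty":0.5,"tz":66,"turn":0.07},{"tx":-3,"ty":0.5,"tz":66,"turn":0.07}]' 40 55 >/dev/null
python3 need.py 529.1 -284.4 92 -7.7
python3 - <<'E'
from h import *
c=np.array([531.2,-231.9]);ex=np.array([-.134,-.991]);ey=np.array([.991,-.134])
for n in("scene","side"):
    rgb,p=cloud(n);save(f"g_{n}.png",rgb);s=ctrl.get_state();d=np.array(s["position"][:2])*1000-c
    print("tcp own",d@ex,d@ey,s["position"][2])
    p=p.reshape(-1,3)*1000;q=np.c_[(p[:,:2]-c)@ex,(p[:,:2]-c)@ey,p[:,2]]
    m=(q[:,2]>112)&(q[:,2]<165)&(q[:,1]<-25)&(q[:,1]>-90)&(q[:,0]>10)&(q[:,0]<95)
    # carton part beyond fingers
    print(n,m.sum(),np.round(np.percentile(q[m],[1,50,99],axis=0),1).tolist())
E
```

```text
t28.65 pos [ 529.8 -285.6  112.4] yaw -7.7 tilt 0.17 q7 -1.11 F [ 0.2 -0.1 -2.8] grip 54.9 w 55.5
need tx -0.9 ty -1.1 tz 20.4 turn -0.01
tcp own 53.40197914741327 5.71598314074828 0.11228227015064796
scene 13 [[27.8, -27.2, 134.1], [33.2, -25.9, 136.2], [40.4, -25.0, 139.1]]
tcp own 53.33702965111116 5.523811022054999 0.11202221224272883
side 1815 [[26.5, -83.5, 113.1], [72.8, -59.0, 141.1], [82.3, -25.6, 161.0]]
```

View pics/g_side.png

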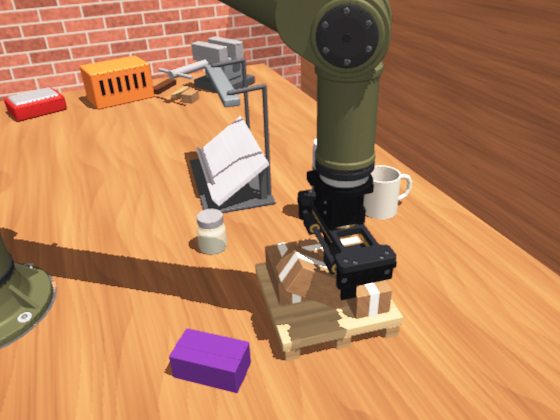

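```bash
sed 's/"scene"/"side"/;s/(-50,-60,-70,-80)/(-30,-40,-50,-60,-70,-80)/' tq.py > tqs.py
python3 -m crank '[{"tx":-0.5,"ty":-1,"tz":8,"turn":0},{"tx":-0.5,"ty":-1,"tz":16,"turn":0},{"tx":-0.5,"ty":-1,"tz":21,"turn":0},{"tx":-0.5,"ty":-1,"tz":21,"turn":0}]' 40 25 >/dev/null
python3 need.py 529.1 -284.4 89 -7.7; python3 tqs.py
python3 -m crank '[{"tx":0,"ty":0,"tz":0,"turn":0}]' 40 14 >/dev/null; python3 tqs.py
python3 -m crank '[{"tx":0,"ty":0,"tz":0,"turn":0}]' 40 11 >/dev/null; python3 tqs.py
```

```text
t29.25 pos [ 527.9 -283.9   88.8] yaw -7.8 tilt 0.08 q7 -1.11 F [-0.9 -0.6 -2.4] grip 24.9 w 55.7
need tx 1.3 ty 0.4 tz -0.2 turn -0.01
t 29.25 F [-0.9 -0.6 -2.4] T [ 0.052 -0.022 -0.003] grip 24.9 z 88.8 | top: -30 None; -40 None; -50 -41.6; -60 -48.8; -70 -46.7; -80 -32.1; 
t 29.43 F [-0.3 -0.5 -3. ] T [ 0.044 -0.044 -0.028] grip 14.0 z 89.8 | top: -30 None; -40 None; -50 -41.3; -60 -48.4; -70 -46.8; -80 -32.4; 
t 29.60 F [-0.4  0.2 -2.4] T [-0.029 -0.077 -0.009] grip 11.0 z 89.8 | top: -30 None; -40 None; -50 -41.7; -60 -48.5; -70 -46.8; -80 -32.3;
```

```bash

python3 -m crank '[{"tx":0,"ty":0,"tz":0,"turn":0}]' 40 9.5 >/dev/null; python3 tqs.py
python3 -m crank '[{"tx":0,"ty":0,"tz":0,"turn":0}]' 40 8.5 >/dev/null; python3 tqs.py
python3 -m crank '[{"tx":0,"ty":0,"tz":0,"turn":0}]' 40 7.5 >/dev/null; python3 tqs.py
```

```text
t 29.77 F [-0.4 -0.  -2.2] T [ 0.026 -0.075 -0.062] grip 9.5 z 89.7 | top: -30 None; -40 None; -50 -36.9; -60 -42.5; -70 -44.8; -80 -31.1; 
t 29.95 F [ 0.7 -1.4 -2.6] T [ 0.056 -0.044  0.01 ] grip 8.5 z 89.6 | top: -30 None; -40 None; -50 -36.4; -60 -43.1; -70 -44.9; -80 -31.3; 
t 30.12 F [ 0.7 -0.  -0.9] T [ 0.067 -0.026  0.038] grip 7.5 z 89.6 | top: -30 None; -40 None; -50 -36.7; -60 -43.1; -70 -45.2; -80 -31.2;
```

```bash

python3 -m crank '[{"tx":0,"ty":0,"tz":-1.5,"turn":0},{"tx":0,"ty":0,"tz":-3,"turn":0}]' 40 8.5 >/dev/null; python3 tqs.py
python3 - <<'E'
from h import *
a=cv2.resize(ctrl.get_image("side")[0][200:350,220:430],None,fx=2.5,fy=2.5)
b=cv2.resize(ctrl.get_image("scene")[0][170:310,90:250],(525,375))
save("k.png",np.vstack([a[:300],b[:300]]))
E
```

```text
t 30.43 F [-0.5  0.4 -2.5] T [ 0.036 -0.027  0.026] grip 8.5 z 92.7 | top: -30 None; -40 None; -50 -36.7; -60 -42.8; -70 -44.9; -80 -31.1;
```

View pics/k.png

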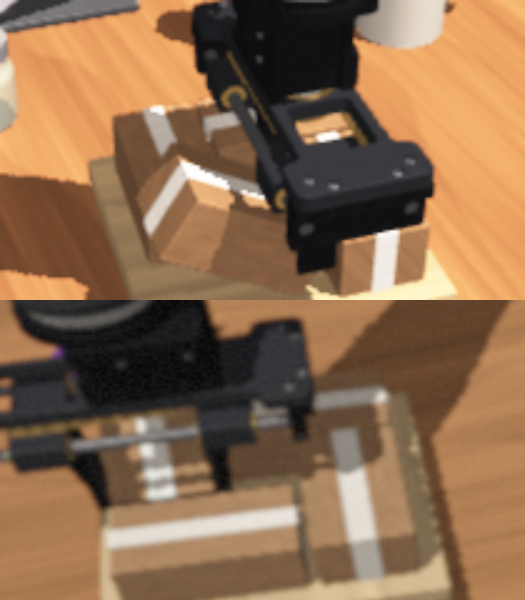

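```bash

python3 -m crank '[{"tx":0,"ty":0,"tz":1.5,"turn":0}]' 40 7.3 >/dev/null; python3 tqs.py
python3 -m crank '[{"tx":0,"ty":0,"tz":0,"turn":0}]' 40 6.5 >/dev/null; python3 tqs.py
python3 -m crank '[{"tx":0,"ty":0,"tz":0,"turn":0}]' 40 5.8 >/dev/null; python3 tqs.py
```

```text
t 30.70 F [-0.3  0.3 -2. ] T [ 0.074 -0.076  0.   ] grip 7.3 z 91.2 | top: -30 None; -40 None; -50 -31.7; -60 -36.8; -70 -40.8; -80 -31.0; 
t 30.88 F [ 0.5  0.4 -2.3] T [ 0.064 -0.107 -0.013] grip 6.5 z 90.9 | top: -30 None; -40 None; -50 -3.1; -60 -3.1; -70 -3.6; -80 -4.1; 
t 31.05 F [-0.5 -0.7 -1.7] T [ 0.029 -0.129 -0.049] grip 5.8 z 91.1 | top: -30 None; -40 None; -50 2.4; -60 3.0; -70 3.7; -80 4.7;
```

```bash

python3 -m crank '[{"tx":0,"ty":0,"tz":1.5,"turn":0},{"tx":0,"ty":0,"tz":3,"turn":0},{"tx":0,"ty":0,"tz":4,"turn":0}]' 40 5.8 >/dev/null; python3 tqs.py
python3 -m crank '[{"tx":0,"ty":0,"tz":0,"turn":0},{"tx":0,"ty":0,"tz":0,"turn":0},{"tx":0,"ty":0,"tz":-20,"turn":0},{"tx":0,"ty":0,"tz":-70,"turn":0},{"tx":0,"ty":0,"tz":-130,"turn":0}]' 66 >/dev/null
python3 lay.py; python3 need.py 529.1 -284.4 89 -7.7
```

```text
t 31.48 F [ 1.3 -0.5  0.1] T [0.002 0.045 0.007] grip 5.8 z 87.3 | top: -30 None; -40 None; -50 -0.2; -60 0.3; -70 0.9; -80 0.9; 
scene slab [[-94.3, -91.2], [95.0, 97.3]]
  comp area 1784.75 rect [31.  54.1 56.2 99.9 89. ] bb [[-17.8, 26.7], [80.6, 81.7]] z 84.1
  comp area 458.5 rect [-52.5  65.4  35.   55.8  88.5] bb [[-78.2, 48.7], [-25.1, 83.0]] z 84.2
side slab [[-91.9, -94.6], [96.4, 94.3]]
  comp area 2791.25 rect [ 52.  -30.7 100.4  57.5  90. ] bb [[24.6, -80.5], [80.1, 18.4]] z 84.9
  comp area 655.25 rect [  5.8 -51.9  55.3  31.7  89.7] bb [[-9.4, -79.0], [21.0, -25.9]] z 84.8
  comp area 1743.25 rect [41.4 51.7 56.6 82.2 89.3] bb [[4.9, 23.5], [81.9, 78.2]] z 84.9
wrist slab [[-94.1, -88.1], [93.5, 94.1]]
  comp area 4699.25 rect [ 49.7 -24.2  86.   56.   89.9] bb [[22.2, -66.2], [77.4, 18.4]] z 84.5
  comp area 8237.5 rect [-31.7   6.7 100.4 146.7   0.4] bb [[-81.0, -65.0], [18.2, 79.6]] z 84.5
  comp area 5493.75 rect [ 29.5  50.9  55.2 100.4  89.9] bb [[-19.7, 23.5], [78.9, 78.6]] z 84.5
t32.30 pos [ 530.4 -285.7  222.8] yaw -7.8 tilt 0.55 q7 -1.16 F [-0.   0.2 -0.6] grip 0.0 w 66.0
need tx -2.7 ty -1.4 tz 133.8 turn -0.01
```

```bash

python3 -m crank '[{"tx":-20,"ty":-20,"tz":-60,"turn":0},{"tx":-40,"ty":-60,"tz":-90,"turn":0},{"tx":-60,"ty":-110,"tz":-90,"turn":0},{"tx":-60,"ty":-160,"tz":-90,"turn":0},{"tx":-60,"ty":-210,"tz":-90,"turn":0}]' 80
python3 -m crank '[{"tx":0,"ty":0,"tz":0,"turn":0},{"tx":0,"ty":0,"tz":0,"turn":0}]'>/dev/null
python3 lay.py
python3 - <<'E'
from h import *
a=ctrl.get_image("scene")[0]
for q in("spray_can","screw_jar","mug"): print(q,[(np.round(r["xyz"],3).tolist(),round(r["confidence"],2)) for r in ctrl.mark_of("scene",q)][:2])
b=ctrl.get_image("side")[0]
save("fin.png",np.hstack([cv2.resize(a,(400,300)),cv2.resize(b[220:370,220:420],(400,300))]))
E
```

```text
time: 32.92
position: [0.4965, -0.0664, 0.3072]
tool_rot: [-3.134, 0.213, -0.0]
ft_force: [1.1, -0.4, -0.1]
grip_width: 0.916
grip_force: 0.0
scene slab [[-94.3, -92.1], [95.1, 97.5]]
  comp area 403.75 rect [51.3  9.9 55.6 27.5  0.7] bb [[23.6, -2.9], [78.5, 22.2]] z 84.0
  comp area 893.0 rect [-52.3  46.1  73.   55.8  89.8] bb [[-79.5, 12.2], [-24.6, 82.3]] z 84.2
  comp area 1450.75 rect [ 31.1  54.5 100.   56.4   0.5] bb [[-18.5, 27.6], [80.5, 81.8]] z 84.2
side slab [[-92.6, -94.5], [96.2, 94.3]]
  comp area 2720.0 rect [ 51.7 -30.4  58.6 101.2   0.5] bb [[24.4, -80.5], [80.4, 18.4]] z 84.9
  comp area 515.25 rect [  7.  -51.4  56.1  31.6  86.7] bb [[-9.0, -79.1], [23.3, -24.9]] z 84.8
  comp area 1737.5 rect [41.9 51.6 81.2 56.6  0.1] bb [[2.9, 23.7], [82.1, 79.2]] z 84.8
wrist slab [[-96.6, -95.7], [91.4, 93.7]]
  comp area 11002.75 rect [ -2.  -31.7  99.9 160.   89.7] bb [[-81.5, -80.4], [76.6, 17.9]] z 84.4
  comp area 5502.25 rect [-54.1  29.8  99.2  56.5  89.8] bb [[-82.1, -19.7], [-26.7, 79.1]] z 84.4
  comp area 5501.25 rect [ 29.3  50.7  56.  101.5  88.7] bb [[-20.8, 22.6], [78.7, 78.1]] z 84.4
spray_can [([0.651, 0.005, -0.002], 0.79)]
screw_jar [([0.411, 0.006, -0.0], 0.89)]
mug [([0.775, -0.016, 0.0], 0.81)]
```

View pics/fin.png

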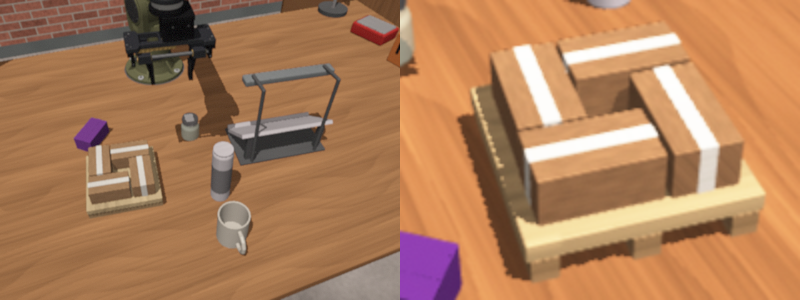

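The picture shows the closed pinwheel on the slab (left half, about (122,178)) round its square opening. The can, jar and mug stand where they were, the rack is empty and the arm is clear.

```bash
python3 -c "
from bench import ctrl
print(ctrl.close_job())"
```

```text
the job is handed in; nothing more can be done
None
```

The job is handed in: the four cartons lie flat in a closed pinwheel on the slab with gaps of about 3–5 mm, carton_0, the lamp and the bystanders were left as they were, and it took about 34 s of the 72 s allowed.

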